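Load the lacquer curing tray and start it

ROBOT

A 6-joint arm with a two-finger parallel gripper is mounted at the origin on the work surface. World frame = base frame: x ahead of the robot, y to its left, z up, the work surface at z = 0. Lengths are in mm, angles in rad, forces in N, time in s.
With the tool pointing down it reaches from about 375 to 900 mm from the base axis. Payload 3.1 kg.
Tool frame: the origin (TCP) lies on the centre line of the jaws, within the pads' length; the fingertips stand 19 mm ahead of it and the grasp point (between the pads) is the TCP (finger_overhang is the distance from the TCP to the fingertips, in mm); z points along the fingers, y is the line along which they close (so a half turn about z gives the same grasp; the last joint's range is limited). The gripper opens to 85 mm and grips with 20 to 120 N. Pads are 22 mm wide; open, the fingers measure 114 mm over their backs; the gripper's body (76 mm by 85 mm) begins 54 mm behind the grasp point. The pads swing forward as they close: fully open they stand 13 mm farther back than shut.
Start: joints at [-1.51, 0.527, 1.433, -0, 1.181, -0.178], TCP at [148.468, -607.087, 250.31] pointing down, gripper open.
Joint ranges: [-3.08, 3.08], [-0.75, 2.2], [0.22, 2.44], [-1.43, 4.57], [0, 2.65], [-2.85, 2.85]. Speed limits (rad/s): [2.79, 2.79, 3.14, 3.14, 3.14, 3.14].

INTERFACE

Orientations are given as a rotation vector (axis times angle).
In Python, from workcell import get_state, camera, camera_info, sign_off, finger_overhang gives the robot as it stands.
- The arm moves only by the tool play_rows, never from a script. Its argument "plan" is a list of rows, each an object of numbers: "hand": the gripper command: -1 is fully open, 1 is shut, values between are in proportion; "tx", "ty", "tz": the shift along the tool's x, y, z in mm; "ax", "ay", "az": the turn, a rotation vector about the tool's x, y, z in degrees. A call has exactly 5 rows; each row is the pose to reach, as a shift and turn from the pose commanded when the call began, along the tool's axes at that moment; what a row does not reach only later rows make up. A row lasts 1/8 s, in which the tool goes at most 62.5 mm and 10.7 degrees, less where a joint would pass 70% of its speed; a pose out of reach is approached as far as the arm can. A call with a gripper value outside its range is refused whole. The fingers move at their own pace and stop on an object; the grip force is fixed at half the most. Time passes only in rows, so rows that repeat a pose let the fingers close, or fill a call up. It gives the time, the measured TCP pose, the force, the opening and the grip force at its end, in the units of the state.
- get_state(): the state, without advancing time (a new reading comes with each control period).
- camera(name): name is "side" or "top" or "wrist"; returns (picture, depth): 420x560x3 uint8, red, green, blue; 420x560 float32, mm along the optical axis (not along the pixel's ray), 0 where there is no reading.
- camera_info(name): a dict with "fovy" (degrees; the focal length in pixels is half the picture's height over the tangent of half this angle, whatever the lens; pixels are square), "cx", "cy" (the principal point, pixels), "k1" (the pictures are not rectified: a ray, as slopes to the right and down, at radius r is drawn at 1 + k1 r^2 times it, then the intrinsics apply), "R" (3x3) and "t" (3): a world point X has camera coordinates R X + t; the wrist camera has in their place "hand_eye" (4x4, takes a point from camera to tool coordinates, whose origin is the TCP and whose axes are the flange's). Camera axes: x right, y down, z forward; pixel columns grow to the right and rows downward; lengths in mm; the calibration is good to about 2 mm. A picture is of the moment at which its call begins: read the wrist's pose just before it. camera_info takes no time and is no camera call.
- sign_off(): hands the job in; it is judged then, once.
The state is a dict: "time": time; "qpos": joint angles; "qd": joint speeds; "joint_torque": joint torques, N m; "tool_pos": TCP position; "ee_rot": TCP orientation; "wrist_force": force on the tool from outside, world axes, zero at the start; "wrist_torque": the same for the moment, N m; "opening": opening from 0.0 (shut) to 1.0 (fully open); "grasp_force": force on a finger pad.
Only numpy, scipy, OpenCV 4.12 (cv2) and the standard library are available. Lean on these libraries where they do the work, as an engineer would, in place of code of your own. Each camera call takes 0.05 s, during which the arm holds its last target. There are 200 camera calls.

TASK

Set the two freshly lacquered roly-poly tumblers standing in the cork rings into the two empty cups of the curing station, the big one in the wide cup and the small one in the narrow cup, touching them down very softly: feel for each cup, whose height is not known, and neither press down hard nor let a tumbler drop, and do not squeeze it hard. Once both stand upright and let go, press the small round timer key fully down and let it up, then press the large round start key fully down and let it up. Never press the square stop key or two keys at once, and leave everything else where it is.

Things in the scene. Friction and masses are not known exactly. Their poses are not given: they have to be found in the camera images.
- tumbler_big_mid (a point): Big tumbler to place: plain turned wood, a smooth globe 68 mm across with a straight round neck 22 mm across on top, 116 mm tall, 130 to 200 g. This point is on its axis half-way up, 58 mm above its foot (the globe's lowest point); the neck is free from 10 to 58 mm above this point: take it there. z axis up along the neck.
- tumbler_small_mid (a point): Small tumbler to place: same shape and wood, globe 54 mm across, neck 22 mm across, 100 mm tall, 90 to 140 g. This point is on its axis half-way up, 50 mm above its foot; the neck is free from 4 to 50 mm above this point. z axis up along the neck.
- tumbler_big: The same big tumbler; this origin is its foot. Weighted low, so it rights itself. Thin-walled: bears a grip of up to about 60 N a finger. It starts upright in one of two cork rings (72 mm across, 16 mm high), either one, its foot about 11 mm above the bench.
- tumbler_small: The same small tumbler; this origin is its foot. Weighted low, thin-walled, bears up to about 60 N a finger. It starts upright in the other cork ring, its foot about 9 mm above the bench.
- seat_wide (a point): Axis of the empty wide cup, at deck height (30 mm above the bench), NOT at the cup's height. The cup is a white dimpled dish, rim 64 mm across, 14 mm high, on a steel post set to an unknown height: the big tumbler resting in it has its foot 14 to 47 mm above this point, different every time. Set within 8 mm of the axis it settles to the middle.
- seat_narrow (a point): Axis of the empty narrow cup, at deck height (30 mm above the bench), NOT at the cup's height. A like dish, rim 50 mm across, 12 mm high, on its own post at its own unknown height: the small tumbler resting in it has its foot 14 to 47 mm above this point.
- station: Curing station: grey flat box 250 (x) by 370 (y) by 30 mm high, fixed; origin on the bench amid its four cups; a row of keys along its -y side. Cup axes (mm): empty wide (-60, 65), empty narrow (60, -65), filled wide (60, 65), filled narrow (-60, -65). Each empty cup's dish sits on a soft spring, 0.8 N per mm, 6 mm travel, then a hard stop; the posts do not yield.
- key_timer_top (a point): Middle of the top of the timer key: the small round one, 22 mm across, at the -x end of the key row (station frame (-80, -185) mm), 22 mm above the deck when up. Presses straight down, 6 mm travel, 5 N fully down, springs back.
- key_start_top (a point): Middle of the top of the start key: the large round one, 38 mm across, at the +x end of the key row (station frame (42, -185) mm), 22 mm above the deck when up. 6 mm travel, 5 N fully down, springs back.
- key_stop_top (a point): Middle of the top of the stop key: square, 24 mm wide, between the other two (station frame (-23, -185) mm). Not to be pressed.
- key_timer (a joint): Travel of the timer key in m: 0 up, 0.006 fully down.
- key_start (a joint): Travel of the start key in m: 0 up, 0.006 fully down.
- key_stop (a joint): Travel of the stop key in m: 0 up, 0.006 fully down.
- cured_big: A finished big tumbler like the other (68 mm globe, 116 mm tall), standing in the filled wide cup, top about 167 mm above the bench. Origin at its foot. Leave it.
- cured_small: A finished small tumbler (54 mm globe, 100 mm tall) in the filled narrow cup, top about 163 mm above the bench. Origin at its foot. Leave it.
- tape_roll: Roll of paper tape lying flat, 100 mm across, 25 mm high. Origin under its middle. Leave it.
- sanding_block: Cork sanding block 110 x 65 x 28 mm. Origin under its middle. Leave it.
- brush: Lacquer brush lying flat on the bench. Leave it.
Mind the look-alikes: they are no part of the job. Leave any blue look-alike of the tumbler_big alone.

How it is judged (in metres and radians):
On the way, in this order (a step that is already met when the one before it is completed fails the run):
1. both tumblers stand in their cups, let go and still (horizontal distance between tumbler_big_mid and seat_wide below 0.01 m and contact force between each of tumbler_big, tumbler_small and station above 0.3 N and angle between each of tumbler_big_mid, tumbler_small_mid's own z axis and vertical below 0.25 rad and contact force between the fingers and tumbler_big below 0.05 N and linear speed of each of tumbler_big, tumbler_small below 0.03 m/s and horizontal distance between tumbler_small_mid and seat_narrow below 0.01 m and contact force between the fingers and tumbler_small below 0.05 N), for 0.2 s.
2. the timer key is pressed down (value of joint key_timer above 0.004 m), for 0.05 s.
3. the timer key is up again (value of joint key_timer below 0.0015 m), for 0.05 s.
4. the start key is pressed down (value of joint key_start above 0.004 m), for 0.05 s.
At the end, for the whole second after the job is handed in: The big tumbler stands in the wide cup and the small one in the narrow cup, each resting on it within 10 mm of its axis, upright within 0.25 rad, let go and still (under 0.03 m/s and 0.6 rad/s), and the timer and start keys are up again (under 1.5 mm) (all of step 1 and value of joint each of key_start, key_timer below 0.0015 m and angular speed of each of tumbler_big, tumbler_small below 0.6 rad/s); the robot touches nothing.
It fails at once if a tumbler is pushed onto the station with more than 9 N (contact force between any of tumbler_big, tumbler_small and station above 9 N).
It fails at once if a tumbler is let drop or thrown (faster than 0.25 m/s while not held) ((linear speed of tumbler_big above 0.25 m/s and contact force between the fingers and tumbler_big below 0.05 N) or (linear speed of tumbler_small above 0.25 m/s and contact force between the fingers and tumbler_small below 0.05 N)).
It fails at once if a tumbler is squeezed hard (fingers' contact forces on it over 150 N in all) (contact force between the fingers and tumbler_big above 150 N or contact force between the fingers and tumbler_small above 150 N).
It fails at once if the stop key is pressed over 2.5 mm, or the timer and start keys together (value of joint key_stop above 0.0025 m or value of joint each of key_timer, key_start above 0.0025 m).
It fails at once if a finished tumbler is moved over 15 mm or another bystander over 20 mm (distance of any of cured_big, cured_small from where it was at the start of the episode above 0.015 m or distance of any of tape_roll, sanding_block, brush from where it was at the start of the episode above 0.02 m).
It also fails if it takes over 64 s, if anything falls off the work surface, if the arm or the gripper's body presses on something with over 40 N, if the wrist force passes 120 N, or if a joint passes its speed limit or range.

## Working session

There is one attempt and no reset: what is moved stays moved. The work goes in short steps, Python scripts to look and compute and a tool call to move; the robot and the scene stay as the last step left them, time stands still between calls to the robot, and variables do not carry over. Pictures are saved under pics/ and viewed, at most 10 in all, crops included, and the job is handed in when it is done.

Besides the shell and the picture viewer there is one more tool, called after "Request:" in YAML: its name, and indented under it one key for each argument. play_rows: Moves the arm, as the interface text tells. Its arguments: {"type":"object","properties":{"plan":{"type":"array"}},"required":["plan"]}

```bash
mkdir -p pics; ls; cat > h.py <<'E'
import numpy as np, cv2
from scipy.spatial.transform import Rotation as Ro
from workcell import *
def cloud(name):
    s=get_state(); i=camera_info(name); p,d=camera(name)
    h,w=d.shape; f=h/2/np.tan(np.radians(i["fovy"])/2)
    K=np.array([[f,0,i["cx"]],[0,f,i["cy"]],[0,0,1.]])
    g=np.stack(np.meshgrid(np.arange(w),np.arange(h)),-1).reshape(-1,1,2).astype(float)
    u=cv2.undistortPoints(g,K,np.array([i["k1"],0,0,0.])).reshape(h,w,2)
    X=np.dstack([u,np.ones((h,w))])*d[...,None]
    if "R" in i: W=(X-np.array(i["t"]))@np.array(i["R"])
    else:
        H=np.array(i["hand_eye"]); W=X@H[:3,:3].T+H[:3,3]
        W=W@Ro.from_rotvec(s["ee_rot"]).as_matrix().T+np.array(s["tool_pos"])
    return p,d,W
E
python3 - <<'E'
from h import *
print(get_state())
ps=[]
for n in ("top","side"):
    p,d,W=cloud(n); np.savez(n,p=p,d=d,W=W); cv2.imwrite(f"pics/{n}.png",p[...,::-1])
    i=camera_info(n);print(n,i,-np.array(i["R"]).T@np.array(i["t"]) )
E
```

```text
pics
{'time': 0.0, 'qpos': array([-1.50950418e+00,  5.28490349e-01,  1.43393849e+00,  2.58704791e-05,
        1.18137977e+00, -1.78528395e-01]), 'qd': array([ 0.00139141, -0.00152351,  0.00109721,  0.00202761, -0.00010181,
       -0.00095849]), 'joint_torque': array([ 3.95854149e-04, -4.42354238e+01, -1.78024185e+01, -1.56103206e-04,
        8.48111522e-03,  2.81688187e-06]), 'tool_pos': array([ 148.43028773, -606.4103517 ,  249.30720378]), 'ee_rot': array([-3.11684102e+00, -3.75527314e-01, -2.41265112e-04]), 'wrist_force': array([ 0.06572283, -0.58442626,  0.36577873]), 'wrist_torque': array([ 0.00177422, -0.02035122, -0.03250741]), 'grasp_force': 0.0, 'opening': 1.002571986950007}
top {'fovy': 57.28984340371738, 'cx': 276.21228538029993, 'cy': 209.86042592565312, 'k1': -0.09436345782720323, 'R': array([[-0.01749155, -0.99881778, -0.04535518],
       [-0.99745236,  0.02056933, -0.06830587],
       [ 0.06915804,  0.04404486, -0.99663294]]), 't': array([129.67364042, 503.07604947, 806.22522817])} [448.30563007  83.66232597 843.75503576]
side {'fovy': 43.62112432565878, 'cx': 279.7612740225435, 'cy': 211.39047677646386, 'k1': -0.03009910765942137, 'R': array([[-0.91239414, -0.40930708,  0.00215696],
       [-0.27907356,  0.61821592, -0.73479727],
       [ 0.29942426, -0.67102667, -0.67828337]]), 't': array([ 513.25321027,  136.94964895, 1038.75214653])} [195.48065291 822.44411153 804.09146487]
```

View pics/top.png

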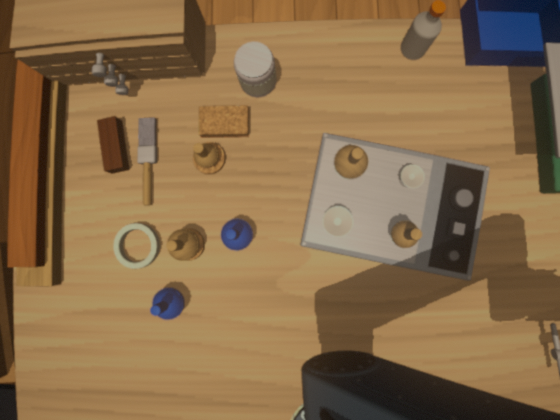

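View pics/side.png

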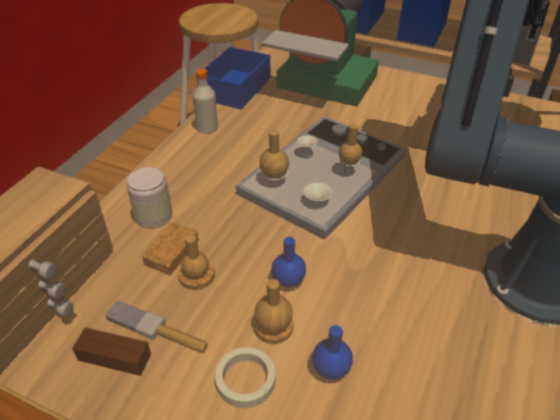

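The top view shows the big tumbler at (185,243) with a blue look-alike beside it at (236,235), and the small tumbler at (208,155). The station is around (395,205), with the empty wide cup at (340,220), the empty narrow cup at (413,176), and the keys timer (453,256), stop (459,228) and start (464,198). The side view agrees.

```bash
python3 - <<'E'
from h import *
def fit_axis(P,r=11):
    from scipy.optimize import least_squares
    return least_squares(lambda c:np.hypot(P[:,0]-c[0],P[:,1]-c[1])-r,P[:,:2].mean(0),loss="soft_l1").x
def sph(P,r,c0):
    from scipy.optimize import least_squares
    return least_squares(lambda c:np.linalg.norm(P-c,axis=1)-r,c0,loss="soft_l1").x
D={n:np.load(n+".npz") for n in("top","side")}
t=D["top"]; W=t["W"];p=t["p"]
for n,(u,v) in dict(big=(185,243),small=(208,155),blue1=(236,235),blue2=(168,303),cb=(350,160),cs=(405,234),wide=(340,220),nar=(413,176),timer=(453,256),stop=(459,228),start=(464,198),bench=(300,320)).items():
    print(n,W[v,u].round(1))
# deck
for n in D:
    W=D[n]["W"].reshape(-1,3); 
    m=(abs(W[:,2]-30)<5)&(W[:,0]>250)&(W[:,0]<650)&(W[:,1]<0)&(W[:,1]>-500)
    P=W[m]
    mask=np.zeros((500,500),np.uint8); q=((P[:,:2]-[200,-500])).astype(int); ok=((q>=0)&(q<500)).all(1); mask[q[ok,1],q[ok,0]]=255
    mask=cv2.morphologyEx(mask,cv2.MORPH_CLOSE,np.ones((9,9))); mask=cv2.morphologyEx(mask,cv2.MORPH_OPEN,np.ones((9,9)))
    cs=max(cv2.findContours(mask,0,1)[0],key=cv2.contourArea); r=cv2.minAreaRect(cs)
    print(n,"deck",np.array(r[0])+[200,-500],r[1:],np.median(P[:,2]))
E
```

```text
big [438.1 303.8  75.7]
small [620.5 259.   61. ]
blue1 [452.5 194.  110.8]
blue2 [315.2 344.1  63.8]
cb [587.4 -23.9 135.7]
cs [ 448.2 -121.4  132.5]
wide [479.7 -12.2  50.9]
nar [ 566.6 -163.9   59.7]
timer [ 400.9 -242.2   53.4]
stop [ 458.  -257.5   52.8]
start [ 519.8 -271.4   52.4]
bench [266.4  73.5   1.5]
top deck [ 504.80569458 -152.69940186] ((337.7118835449219, 251.672119140625), 77.35784912109375) 30.42274100390882
side deck [ 502.21990967 -147.10925293] ((347.9353942871094, 250.47537231445312), 77.61924743652344) 30.085031334839414
```

```bash
cat > fit.py <<'E'
from h import *
from scipy.optimize import least_squares
def neck(P,c0,z0,z1):
    c=np.array(c0,float)
    for k in range(4):
        m=(P[:,2]>z0)&(P[:,2]<z1)&(np.hypot(*(P[:,:2]-c).T)<(30 if k==0 else 16)); Q=P[m]
        if len(Q)<10: return c,len(Q)
        c=least_squares(lambda a:np.hypot(*(Q[:,:2]-a).T)-11,Q[:,:2].mean(0) if k==0 else c,loss="soft_l1",f_scale=1.5).x
    return c,len(Q)
def sph(P,c0,r):
    c=np.array(c0,float)
    for k in range(5):
        d=np.linalg.norm(P-c,axis=1); Q=P[(abs(d-r)<(12 if k<2 else 5))&(P[:,2]<c0[2]+r*.8)]
        if len(Q)<15: return c,len(Q)
        c=least_squares(lambda a:np.linalg.norm(Q-a,axis=1)-r,c,loss="soft_l1",f_scale=1.5).x
    return c,len(Q)
E
python3 - <<'E'
from fit import *
f=lambda a:np.round(a,1)
for n in("top","side"):
    W=np.load(n+".npz")["W"].reshape(-1,3); print(n)
    for k,c,r,b in (("big",(440,292),34,45),("small",(623,253),27,36),("cb",(580,-28),34,85),("cs",(448,-134),27,90),("blue1",(450,205),34,34),("blue2",(315,325),34,34)):
        s,ns=sph(W,(*c,b),r); top=s[2]-r+(116 if r==34 else 100)
        a,na=neck(W,s[:2],s[2]+r+3,top-4)
        print(k,"sphere",f(s),ns,"foot",round(s[2]-r,1),"neck",f(a),na)
    for k,c,r,z in (("timer",(401,-242),11,52),("stop",(458,-257.5),12,52),("start",(520,-271),19,52)):
        m=(np.hypot(*(W[:,:2]-c).T)<r+12)&(abs(W[:,2]-z)<4); Q=W[m].astype(np.float32)
        print(k,cv2.minEnclosingCircle(Q[:,:2].copy()),f(np.median(Q,0)),len(Q))
    for k,c in (("wide",(476,-12)),("nar",(566,-166))):
        m=(np.hypot(*(W[:,:2]-c).T)<42)&(W[:,2]>37)&(W[:,2]<95); Q=W[m].astype(np.float32)
        print(k,cv2.minEnclosingCircle(Q[:,:2].copy()),f(np.percentile(Q[:,2],[2,10,50,90,98])),len(Q))
E
```

```text
top
big sphere [435.3 317.   44. ] 528 foot 10.0 neck [435.2 317.9] 66
small sphere [623.8 268.3  33.9] 396 foot 6.9 neck [625.5 269.7] 64
cb sphere [593.8 -32.1  83.8] 602 foot 49.8 neck [593.9 -32.1] 66
cs sphere [ 448.6 -133.1   89.4] 383 foot 62.4 neck [ 448.6 -132.6] 74
blue1 sphere [455.3 204.1  33.5] 519 foot -0.5 neck [455.3 204.4] 34
blue2 sphere [316.6 329.8  24.9] 451 foot -9.1 neck [310.3 353.8] 143
timer ((402.9602355957031, -244.26675415039062), 10.433987617492676) [ 403.  -243.5   51.5] 85
stop ((457.947265625, -257.7204895019531), 15.514378547668457) [ 457.9 -257.    51.9] 133
start ((520.9815063476562, -271.9452209472656), 18.641111373901367) [ 521.5 -271.2   51.6] 243
wide ((477.8708190917969, -6.892169952392578), 31.501924514770508) [49.2 51.3 57.3 61.4 62.9] 724
nar ((564.6357421875, -158.95614624023438), 25.156940460205078) [60.7 62.7 67.5 70.7 72.3] 456
side
big sphere [433.9 316.9  42.8] 959 foot 8.8 neck [434.  316.4] 198
small sphere [624.7 269.3  33.5] 570 foot 6.5 neck [625.1 268.4] 166
cb sphere [592.8 -32.8  82.8] 659 foot 48.8 neck [593.2 -33. ] 156
cs sphere [ 446.7 -132.9   88.1] 399 foot 61.1 neck [ 446.6 -133.4] 143
blue1 sphere [453.5 204.1  32.6] 751 foot -1.4 neck [453.5 203.9] 181
blue2 sphere [309.2 352.9  32.8] 957 foot -1.2 neck [309.2 353.3] 199
timer ((400.43365478515625, -243.72222900390625), 11.836953163146973) [ 399.8 -242.3   51. ] 43
stop ((455.0719299316406, -256.5860595703125), 14.651979446411133) [ 453.8 -257.    51.4] 55
start ((519.6199951171875, -270.6593933105469), 19.667329788208008) [ 518.7 -269.6   51.6] 102
wide ((474.18572998046875, -6.493802070617676), 32.98202133178711) [44.3 50.2 56.3 60.9 62.6] 429
nar ((565.2955322265625, -160.28114318847656), 25.446569442749023) [37.3 42.2 65.3 70.7 72.1] 245
```

```bash
python3 - <<'E'
import numpy as np
from scipy.spatial.transform import Rotation as Ro
M=np.array([(60,65),(-60,-65),(-60,65),(60,-65),(-80,-185),(-23,-185),(42,-185)],float)
P=np.array([(593.4,-32.5),(447.6,-133),(476.5,-6.7),(565,-159.6),(401.5,-243.5),(456.5,-257.2),(520.3,-271)])
U,S,V=np.linalg.svd((M-M.mean(0)).T@(P-P.mean(0))); R=(U@V).T; t=P.mean(0)-R@M.mean(0)
print(t,np.degrees(np.arctan2(R[1,0],R[0,0])),"\n",(M@R.T+t).round(1),"\n",(P-M@R.T-t).round(1))
T=Ro.from_rotvec([-3.11684102e+00, -3.75527314e-01, -2.41e-4]).as_matrix(); print(T.round(4))
for n,x in dict(via=(570,-60,300),big=(434.6,317,104),small=(624.8,268.9,100)).items():
    print(n,((np.array(x)-[148.468,-607.087,250.31])@T).round(1))
E
```

```text
[520.65161861 -82.32343212] -12.943146146196055 
 [[ 593.7  -32.4]
 [ 447.6 -132.2]
 [ 476.7   -5.5]
 [ 564.6 -159.1]
 [ 401.2 -244.7]
 [ 456.8 -257.5]
 [ 520.1 -272. ]] 
 [[-0.3 -0.1]
 [-0.  -0.8]
 [-0.2 -1.2]
 [ 0.4 -0.5]
 [ 0.3  1.2]
 [-0.3  0.3]
 [ 0.2  1. ]]
[[ 9.714e-01  2.375e-01 -1.000e-04]
 [ 2.375e-01 -9.714e-01  2.200e-03]
 [ 4.000e-04 -2.200e-03 -1.000e+00]]
via [ 539.4 -431.4  -48.5]
big [ 497.4 -829.4  148.3]
small [ 670.7 -737.5  152.2]
```

Request:
play_rows:
  plan:
    - {"hand": -1, "tx": 36, "ty": -29, "tz": -4, "ax": 0, "ay": 0, "az": 0}
    - {"hand": -1, "tx": 76, "ty": -60, "tz": -8, "ax": 0, "ay": 0, "az": 0}
    - {"hand": -1, "tx": 116, "ty": -92, "tz": -12, "ax": 0, "ay": 0, "az": 0}
    - {"hand": -1, "tx": 156, "ty": -124, "tz": -16, "ax": 0, "ay": 0, "az": 0}
    - {"hand": -1, "tx": 200, "ty": -160, "tz": -20, "ax": 0, "ay": 0, "az": 0}

```text
time: 0.72
tool_pos: [305.4, -402.9, 270.2]
ee_rot: [-3.119, -0.374, -0.0]
wrist_force: [1.2, -0.1, -0.3]
opening: 0.994
grasp_force: 0.0
```

Request:
play_rows:
  plan:
    - {"hand": -1, "tx": 40, "ty": -32, "tz": 0, "ax": 0, "ay": 0, "az": 0}
    - {"hand": -1, "tx": 80, "ty": -64, "tz": 0, "ax": 0, "ay": 0, "az": 0}
    - {"hand": -1, "tx": 120, "ty": -96, "tz": 0, "ax": 0, "ay": 0, "az": 0}
    - {"hand": -1, "tx": 160, "ty": -128, "tz": 0, "ax": 0, "ay": 0, "az": 0}
    - {"hand": -1, "tx": 200, "ty": -160, "tz": 0, "ax": 0, "ay": 0, "az": 0}

```text
time: 1.35
tool_pos: [461.7, -199.7, 270.1]
ee_rot: [-3.119, -0.376, 0.001]
wrist_force: [0.9, -0.2, -0.9]
opening: 0.996
grasp_force: 0.0
```

Request:
play_rows:
  plan:
    - {"hand": -1, "tx": 10, "ty": -50, "tz": 0, "ax": 0, "ay": 0, "az": 0}
    - {"hand": -1, "tx": 20, "ty": -100, "tz": 0, "ax": 0, "ay": 0, "az": 0}
    - {"hand": -1, "tx": 30, "ty": -150, "tz": 0, "ax": 0, "ay": 0, "az": 0}
    - {"hand": -1, "tx": 40, "ty": -200, "tz": 0, "ax": 0, "ay": 0, "az": 0}
    - {"hand": -1, "tx": 49, "ty": -255, "tz": 0, "ax": 0, "ay": 0, "az": 0}

```text
time: 1.98
tool_pos: [447.9, 59.6, 270.2]
ee_rot: [3.119, 0.375, 0.0]
wrist_force: [0.7, 0.9, 0.6]
opening: 1.002
grasp_force: 0.0
```

Request:
play_rows:
  plan:
    - {"hand": -1, "tx": 10, "ty": -50, "tz": 0, "ax": 0, "ay": 0, "az": 0}
    - {"hand": -1, "tx": 20, "ty": -100, "tz": 0, "ax": 0, "ay": 0, "az": 0}
    - {"hand": -1, "tx": 30, "ty": -150, "tz": 0, "ax": 0, "ay": 0, "az": 0}
    - {"hand": -1, "tx": 40, "ty": -200, "tz": 10, "ax": 0, "ay": 0, "az": 0}
    - {"hand": -1, "tx": 48, "ty": -254, "tz": 30, "ax": 0, "ay": 0, "az": 0}

```text
time: 2.6
tool_pos: [434.8, 318.1, 240.5]
ee_rot: [-3.119, -0.375, -0.004]
wrist_force: [0.9, 0.1, 0.4]
opening: 1.003
grasp_force: 0.0
```

```bash
python3 - <<'E'
from fit import *
s=get_state(); print(s["tool_pos"],s["qpos"])
p,d,W=cloud("wrist"); cv2.imwrite("pics/w1.png",p[...,::-1]); P=W.reshape(-1,3); P=P[d.ravel()>0]
print(sph(P,(434.6,317,45),34),neck(P,(434.6,317),82,123))
E
```

```text
[434.8012624  318.12148219 240.53275476] [ 4.24241465e-01  4.23472492e-01  1.66162955e+00 -2.34712618e-04
  1.05403988e+00  1.75558608e+00]
(array([434.25313896, 315.93239179,  44.28228259]), 2364) (array([433.96909807, 315.79303431]), 373)
```

View pics/w1.png

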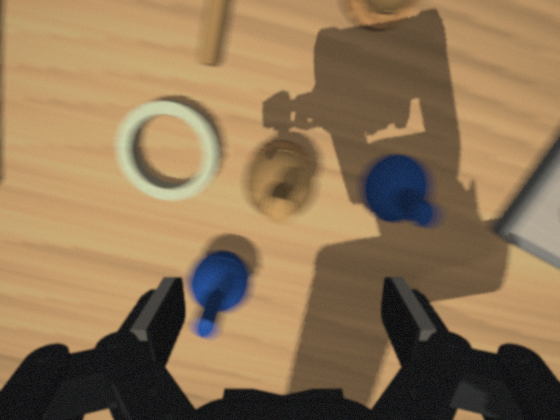

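The wrist view shows the wooden big tumbler at (282,185) between the fingers, with the two blue ones at (397,188) and (220,280) to the sides. The position agrees to about 1 mm, so I'm descending.

Request:
play_rows:
  plan:
    - {"hand": -1, "tx": 0, "ty": 0, "tz": 35, "ax": 0, "ay": 0, "az": 0}
    - {"hand": -1, "tx": 0, "ty": 0, "tz": 75, "ax": 0, "ay": 0, "az": 0}
    - {"hand": -1, "tx": 0, "ty": 0, "tz": 110, "ax": 0, "ay": 0, "az": 0}
    - {"hand": -1, "tx": 0, "ty": 0, "tz": 130, "ax": 0, "ay": 0, "az": 0}
    - {"hand": -1, "tx": 0, "ty": 0, "tz": 135, "ax": 0, "ay": 0, "az": 0}

```text
time: 3.28
tool_pos: [433.3, 315.5, 103.8]
ee_rot: [3.118, 0.375, -0.006]
wrist_force: [0.3, 1.1, 0.6]
opening: 0.999
grasp_force: 0.0
```

Request:
play_rows:
  plan:
    - {"hand": -0.4, "tx": 0, "ty": 0, "tz": 0, "ax": 0, "ay": 0, "az": 0}
    - {"hand": 0.0, "tx": 0, "ty": 0, "tz": 0, "ax": 0, "ay": 0, "az": 0}
    - {"hand": 0.25, "tx": 0, "ty": 0, "tz": 0, "ax": 0, "ay": 0, "az": 0}
    - {"hand": 0.35, "tx": 0, "ty": 0, "tz": 0, "ax": 0, "ay": 0, "az": 0}
    - {"hand": 0.35, "tx": 0, "ty": 0, "tz": 0, "ax": 0, "ay": 0, "az": 0}

```text
time: 3.9
tool_pos: [434.5, 316.3, 105.6]
ee_rot: [-3.119, -0.376, -0.001]
wrist_force: [-0.2, 0.6, 0.3]
opening: 0.324
grasp_force: 0.0
```

Request:
play_rows:
  plan:
    - {"hand": 0.42, "tx": 0, "ty": 0, "tz": 0, "ax": 0, "ay": 0, "az": 0}
    - {"hand": 0.46, "tx": 0, "ty": 0, "tz": 0, "ax": 0, "ay": 0, "az": 0}
    - {"hand": 0.5, "tx": 0, "ty": 0, "tz": 0, "ax": 0, "ay": 0, "az": 0}
    - {"hand": 0.54, "tx": 0, "ty": 0, "tz": 0, "ax": 0, "ay": 0, "az": 0}
    - {"hand": 0.54, "tx": 0, "ty": 0, "tz": 0, "ax": 0, "ay": 0, "az": 0}

```text
time: 4.53
tool_pos: [434.3, 316.2, 105.4]
ee_rot: [-3.119, -0.376, -0.0]
wrist_force: [0.1, -0.4, 1.5]
opening: 0.242
grasp_force: 53.3
```

Request:
play_rows:
  plan:
    - {"hand": 0.54, "tx": 0, "ty": 0, "tz": -4, "ax": 0, "ay": 0, "az": 0}
    - {"hand": 0.54, "tx": 0, "ty": 0, "tz": -20, "ax": 0, "ay": 0, "az": 0}
    - {"hand": 0.54, "tx": 0, "ty": 0, "tz": -60, "ax": 0, "ay": 0, "az": 0}
    - {"hand": 0.54, "tx": 0, "ty": 0, "tz": -110, "ax": 0, "ay": 0, "az": 0}
    - {"hand": 0.54, "tx": 0, "ty": 0, "tz": -150, "ax": 0, "ay": 0, "az": 0}

```text
time: 5.15
tool_pos: [434.5, 316.3, 258.2]
ee_rot: [-3.118, -0.376, -0.003]
wrist_force: [0.3, -0.4, -2.5]
opening: 0.245
grasp_force: 53.1
```

```bash
python3 - <<'E'
from h import *
for _ in range(3): s=get_state();print(s["wrist_force"],s["tool_pos"],s["grasp_force"])
T=Ro.from_rotvec([-3.11912,-.3755,0]).as_matrix(); c=np.array([434.3,316.4,255.3])
print(T.round(4),((np.array([476.7,-5.5,255.3])-c)@T).round(1))
E
```

```text
[ 0.32962512 -0.43295408 -2.51509772] [434.45018477 316.32744631 258.15183434] 53.088725209236145
[ 0.32962512 -0.43295408 -2.51509772] [434.45018477 316.32744631 258.15183434] 53.088725209236145
[ 0.32962512 -0.43295408 -2.51509772] [434.45018477 316.32744631 258.15183434] 53.088725209236145
[[ 0.9714  0.2373  0.    ]
 [ 0.2373 -0.9714 -0.    ]
 [-0.      0.     -1.    ]] [-35.2 322.8   0. ]
```

Request:
play_rows:
  plan:
    - {"hand": 0.54, "tx": -3, "ty": 25, "tz": 0, "ax": 0, "ay": 0, "az": 0}
    - {"hand": 0.54, "tx": -7, "ty": 60, "tz": 0, "ax": 0, "ay": 0, "az": 0}
    - {"hand": 0.54, "tx": -11, "ty": 100, "tz": 0, "ax": 0, "ay": 0, "az": 0}
    - {"hand": 0.54, "tx": -15, "ty": 140, "tz": 0, "ax": 0, "ay": 0, "az": 0}
    - {"hand": 0.54, "tx": -20, "ty": 180, "tz": 0, "ax": 0, "ay": 0, "az": 0}

```text
time: 5.78
tool_pos: [457.6, 135.5, 256.3]
ee_rot: [3.119, 0.376, 0.002]
wrist_force: [-0.1, 0.5, -0.9]
opening: 0.243
grasp_force: 53.0
```

Request:
play_rows:
  plan:
    - {"hand": 0.54, "tx": -4, "ty": 40, "tz": 0, "ax": 0, "ay": 0, "az": 0}
    - {"hand": 0.54, "tx": -8, "ty": 80, "tz": 0, "ax": 0, "ay": 0, "az": 0}
    - {"hand": 0.54, "tx": -12, "ty": 115, "tz": 0, "ax": 0, "ay": 0, "az": 0}
    - {"hand": 0.54, "tx": -15, "ty": 135, "tz": 0, "ax": 0, "ay": 0, "az": 0}
    - {"hand": 0.54, "tx": -15, "ty": 143, "tz": 0, "ax": 0, "ay": 0, "az": 0}

```text
time: 6.4
tool_pos: [477.1, -6.8, 256.0]
ee_rot: [3.119, 0.373, 0.001]
wrist_force: [0.3, 0.2, -1.7]
opening: 0.243
grasp_force: 53.0
```

```bash
python3 - <<'E'
from fit import *
s=get_state(); print(s["tool_pos"],s["wrist_force"])
for n in ("top","side"):
    p,d,W=cloud(n); W=W.reshape(-1,3)
    z=s["tool_pos"][2]-94.3
    print(n,sph(W,(476.7,-5.5,z+34),34))
    c=(476.7,-5.5); m=(np.hypot(*(W[:,:2]-c).T)<36)&(W[:,2]>37)&(W[:,2]<80); Q=W[m]; print(len(Q),np.percentile(Q[:,2],[2,98]) if len(Q) else 0)
W=np.load("top.npz")["W"].reshape(-1,3)
for k,c,r in (("wide",(476.7,-5.5),8),("nar",(564.6,-159.1),6)):
    for n in("top","side"):
        W=np.load(n+".npz")["W"].reshape(-1,3); Q=W[(np.hypot(*(W[:,:2]-c).T)<r)&(W[:,2]<95)]; print(k,n,np.median(Q[:,2]),len(Q))
E
```

```text
[477.06564111  -6.80681382 256.0479282 ] [ 0.32182674  0.22607436 -1.734014  ]
top (array([476.7      ,  -5.5      , 195.7479282]), 0)
0 0
side (array([477.23183116,  -7.0435444 , 194.59353414]), 740)
434 [37.55284478 61.99895429]
wide top 50.01959696881642 47
wide side 49.52892568330392 35
nar top 62.38712024351007 26
nar side 58.2363974391758 17
```

Request:
play_rows:
  plan:
    - {"hand": 0.54, "tx": 0, "ty": 0, "tz": 20, "ax": 0, "ay": 0, "az": 0}
    - {"hand": 0.54, "tx": 0, "ty": 0, "tz": 50, "ax": 0, "ay": 0, "az": 0}
    - {"hand": 0.54, "tx": 0, "ty": 0, "tz": 80, "ax": 0, "ay": 0, "az": 0}
    - {"hand": 0.54, "tx": 0, "ty": 0, "tz": 96, "ax": 0, "ay": 0, "az": 0}
    - {"hand": 0.54, "tx": 0, "ty": 0, "tz": 100, "ax": 0, "ay": 0, "az": 0}

```text
time: 7.12
tool_pos: [476.3, -4.7, 154.6]
ee_rot: [-3.118, -0.378, 0.003]
wrist_force: [-0.5, -0.4, -1.9]
opening: 0.246
grasp_force: 53.1
```

Request:
play_rows:
  plan:
    - {"hand": 0.54, "tx": 0, "ty": 0, "tz": 0, "ax": 0, "ay": 0, "az": 0}
    - {"hand": 0.54, "tx": 0, "ty": 0, "tz": 0, "ax": 0, "ay": 0, "az": 0}
    - {"hand": 0.54, "tx": 0, "ty": 0, "tz": 0.5, "ax": 0, "ay": 0, "az": 0}
    - {"hand": 0.54, "tx": 0, "ty": 0, "tz": 1, "ax": 0, "ay": 0, "az": 0}
    - {"hand": 0.54, "tx": 0, "ty": 0, "tz": 1, "ax": 0, "ay": 0, "az": 0}

```text
time: 7.75
tool_pos: [477.1, -5.9, 154.5]
ee_rot: [3.119, 0.376, 0.0]
wrist_force: [0.6, 0.7, -2.2]
opening: 0.244
grasp_force: 53.1
```

Request:
play_rows:
  plan:
    - {"hand": 0.54, "tx": 0, "ty": 0, "tz": 0.5, "ax": 0, "ay": 0, "az": 0}
    - {"hand": 0.54, "tx": 0, "ty": 0, "tz": 1, "ax": 0, "ay": 0, "az": 0}
    - {"hand": 0.54, "tx": 0, "ty": 0, "tz": 1, "ax": 0, "ay": 0, "az": 0}
    - {"hand": 0.54, "tx": 0, "ty": 0, "tz": 1, "ax": 0, "ay": 0, "az": 0}
    - {"hand": 0.54, "tx": 0, "ty": 0, "tz": 1, "ax": 0, "ay": 0, "az": 0}

```text
time: 8.38
tool_pos: [477.0, -5.8, 153.3]
ee_rot: [-3.119, -0.376, 0.0]
wrist_force: [-1.5, -0.1, -1.3]
opening: 0.245
grasp_force: 53.1
```

Request:
play_rows:
  plan:
    - {"hand": 0.54, "tx": 0, "ty": 0, "tz": 0.5, "ax": 0, "ay": 0, "az": 0}
    - {"hand": 0.54, "tx": 0, "ty": 0, "tz": 1, "ax": 0, "ay": 0, "az": 0}
    - {"hand": 0.54, "tx": 0, "ty": 0, "tz": 1.5, "ax": 0, "ay": 0, "az": 0}
    - {"hand": 0.54, "tx": 0, "ty": 0, "tz": 1.5, "ax": 0, "ay": 0, "az": 0}
    - {"hand": 0.54, "tx": 0, "ty": 0, "tz": 1.5, "ax": 0, "ay": 0, "az": 0}

```text
time: 9.0
tool_pos: [477.1, -5.8, 151.8]
ee_rot: [-3.119, -0.376, 0.0]
wrist_force: [-0.1, 0.2, -1.4]
opening: 0.249
grasp_force: 53.1
```

Request:
play_rows:
  plan:
    - {"hand": 0.54, "tx": 0, "ty": 0, "tz": 0.5, "ax": 0, "ay": 0, "az": 0}
    - {"hand": 0.54, "tx": 0, "ty": 0, "tz": 1, "ax": 0, "ay": 0, "az": 0}
    - {"hand": 0.54, "tx": 0, "ty": 0, "tz": 1.5, "ax": 0, "ay": 0, "az": 0}
    - {"hand": 0.54, "tx": 0, "ty": 0, "tz": 1.5, "ax": 0, "ay": 0, "az": 0}
    - {"hand": 0.54, "tx": 0, "ty": 0, "tz": 1.5, "ax": 0, "ay": 0, "az": 0}

```text
time: 9.62
tool_pos: [477.1, -5.9, 150.3]
ee_rot: [3.119, 0.376, 0.0]
wrist_force: [-0.2, -0.6, -1.8]
opening: 0.242
grasp_force: 53.1
```

Request:
play_rows:
  plan:
    - {"hand": 0.54, "tx": 0, "ty": 0, "tz": 0.5, "ax": 0, "ay": 0, "az": 0}
    - {"hand": 0.54, "tx": 0, "ty": 0, "tz": 1, "ax": 0, "ay": 0, "az": 0}
    - {"hand": 0.54, "tx": 0, "ty": 0, "tz": 1.5, "ax": 0, "ay": 0, "az": 0}
    - {"hand": 0.54, "tx": 0, "ty": 0, "tz": 2, "ax": 0, "ay": 0, "az": 0}
    - {"hand": 0.54, "tx": 0, "ty": 0, "tz": 2, "ax": 0, "ay": 0, "az": 0}

```text
time: 10.25
tool_pos: [477.1, -5.8, 148.3]
ee_rot: [-3.119, -0.376, 0.0]
wrist_force: [-1.2, 0.0, -1.9]
opening: 0.242
grasp_force: 53.1
```

```bash
cat > fz.py <<'E'
from h import *
r=[]
for k in range(8):
    camera("side"); s=get_state(); r.append([*s["wrist_force"],s["tool_pos"][2]])
r=np.array(r); print(r.mean(0).round(2),r.std(0).round(2),s["time"])
E
python3 fz.py
```

```text
[ 2.0000e-01  1.1000e-01 -1.7200e+00  1.4832e+02] [0.39 0.37 0.43 0.01] 10.65
```

Weight reads 1.72 N and there is still no contact.

Request:
play_rows:
  plan:
    - {"hand": 0.54, "tx": 0, "ty": 0, "tz": 0.5, "ax": 0, "ay": 0, "az": 0}
    - {"hand": 0.54, "tx": 0, "ty": 0, "tz": 1, "ax": 0, "ay": 0, "az": 0}
    - {"hand": 0.54, "tx": 0, "ty": 0, "tz": 1.5, "ax": 0, "ay": 0, "az": 0}
    - {"hand": 0.54, "tx": 0, "ty": 0, "tz": 1.5, "ax": 0, "ay": 0, "az": 0}
    - {"hand": 0.54, "tx": 0, "ty": 0, "tz": 1.5, "ax": 0, "ay": 0, "az": 0}

```text
time: 11.28
tool_pos: [477.1, -5.9, 146.8]
ee_rot: [-3.119, -0.376, -0.0]
wrist_force: [0.3, -0.5, -1.2]
opening: 0.245
grasp_force: 53.1
```

```bash
python3 fz.py
```

```text
[ 2.0000e-02 -1.0000e-01 -2.2600e+00  1.4683e+02] [0.38 0.44 0.47 0.01] 11.675
```

Request:
play_rows:
  plan:
    - {"hand": 0.54, "tx": 0, "ty": 0, "tz": 0.5, "ax": 0, "ay": 0, "az": 0}
    - {"hand": 0.54, "tx": 0, "ty": 0, "tz": 1, "ax": 0, "ay": 0, "az": 0}
    - {"hand": 0.54, "tx": 0, "ty": 0, "tz": 1.5, "ax": 0, "ay": 0, "az": 0}
    - {"hand": 0.54, "tx": 0, "ty": 0, "tz": 1.5, "ax": 0, "ay": 0, "az": 0}
    - {"hand": 0.54, "tx": 0, "ty": 0, "tz": 1.5, "ax": 0, "ay": 0, "az": 0}

```text
time: 12.3
tool_pos: [477.1, -5.8, 145.3]
ee_rot: [3.119, 0.376, 0.0]
wrist_force: [0.1, 0.1, -1.3]
opening: 0.238
grasp_force: 53.1
```

```bash
python3 fz.py
```

```text
[-7.0000e-02  3.0000e-02 -1.3100e+00  1.4534e+02] [0.5  0.44 0.22 0.01] 12.7
```

Request:
play_rows:
  plan:
    - {"hand": 0.54, "tx": 0, "ty": 0, "tz": 0.5, "ax": 0, "ay": 0, "az": 0}
    - {"hand": 0.54, "tx": 0, "ty": 0, "tz": 1, "ax": 0, "ay": 0, "az": 0}
    - {"hand": 0.54, "tx": 0, "ty": 0, "tz": 1.5, "ax": 0, "ay": 0, "az": 0}
    - {"hand": 0.54, "tx": 0, "ty": 0, "tz": 1.5, "ax": 0, "ay": 0, "az": 0}
    - {"hand": 0.54, "tx": 0, "ty": 0, "tz": 1.5, "ax": 0, "ay": 0, "az": 0}

```text
time: 13.32
tool_pos: [477.1, -5.8, 143.9]
ee_rot: [3.119, 0.376, 0.0]
wrist_force: [-0.1, -1.2, 0.6]
opening: 0.241
grasp_force: 53.3
```

```bash
python3 fz.py
```

```text
[-2.2000e-01 -8.0000e-02  2.0000e-02  1.4384e+02] [0.41 0.4  0.67 0.01] 13.725
```

The cup now carries the weight (force about 0), so I'm releasing gently.

Request:
play_rows:
  plan:
    - {"hand": 0.48, "tx": 0, "ty": 0, "tz": 0, "ax": 0, "ay": 0, "az": 0}
    - {"hand": 0.42, "tx": 0, "ty": 0, "tz": 0, "ax": 0, "ay": 0, "az": 0}
    - {"hand": 0.3, "tx": 0, "ty": 0, "tz": 0, "ax": 0, "ay": 0, "az": 0}
    - {"hand": 0.1, "tx": 0, "ty": 0, "tz": 0, "ax": 0, "ay": 0, "az": 0}
    - {"hand": -0.2, "tx": 0, "ty": 0, "tz": 0, "ax": 0, "ay": 0, "az": 0}

```text
time: 14.35
tool_pos: [477.1, -5.8, 143.8]
ee_rot: [3.119, 0.376, 0.0]
wrist_force: [0.2, 0.6, -0.6]
opening: 0.599
grasp_force: 0.0
```

```bash
python3 - <<'E'
from fit import *
s=get_state(); print(s["tool_pos"],s["opening"],s["grasp_force"])
p,d,W=cloud("side"); cv2.imwrite("pics/s2.png",p[130:340,200:480][...,::-1].repeat(2,0).repeat(2,1)); W=W.reshape(-1,3)
print(sph(W,(476.7,-5.5,84),34),neck(W,(476.7,-5.5),120,162))
E
```

```text
[477.0765801   -5.83505745 143.82050547] 0.5994309102605325 0.0
(array([476.02736762,  -6.18422456,  81.17631168]), 716) (array([474.7933576 ,  -6.84965538]), 26)
```

View pics/s2.png

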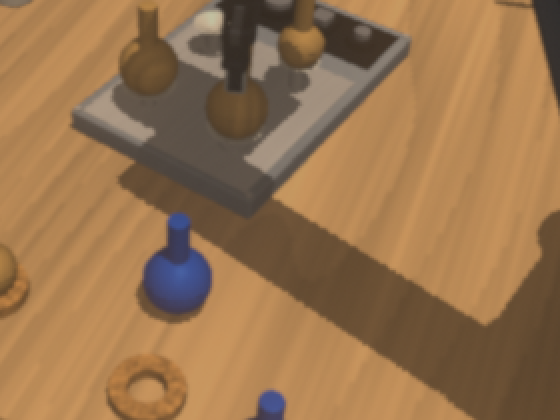

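The big tumbler stands upright in the wide cup at (237,107) in the crop. Retreating and going to the small one.

Request:
play_rows:
  plan:
    - {"hand": -0.2, "tx": 0, "ty": 0, "tz": -5, "ax": 0, "ay": 0, "az": 0}
    - {"hand": -0.2, "tx": 0, "ty": 0, "tz": -20, "ax": 0, "ay": 0, "az": 0}
    - {"hand": -0.2, "tx": 0, "ty": 0, "tz": -50, "ax": 0, "ay": 0, "az": 0}
    - {"hand": -0.2, "tx": 0, "ty": 0, "tz": -80, "ax": 0, "ay": 0, "az": 0}
    - {"hand": -0.6, "tx": 0, "ty": 0, "tz": -106, "ax": 0, "ay": 0, "az": 0}

```text
time: 15.02
tool_pos: [477.1, -5.8, 251.3]
ee_rot: [3.119, 0.376, 0.001]
wrist_force: [0.5, 0.6, 0.3]
opening: 0.788
grasp_force: 0.0
```

Request:
play_rows:
  plan:
    - {"hand": -1, "tx": 18, "ty": -20, "tz": 0, "ax": 0, "ay": 0, "az": 0}
    - {"hand": -1, "tx": 40, "ty": -44, "tz": 0, "ax": 0, "ay": 0, "az": 0}
    - {"hand": -1, "tx": 65, "ty": -72, "tz": 0, "ax": 0, "ay": 0, "az": 0}
    - {"hand": -1, "tx": 90, "ty": -100, "tz": 0, "ax": 0, "ay": 0, "az": 0}
    - {"hand": -1, "tx": 115, "ty": -128, "tz": 0, "ax": 0, "ay": 0, "az": 0}

```text
time: 15.65
tool_pos: [558.7, 146.9, 250.2]
ee_rot: [3.119, 0.376, 0.0]
wrist_force: [-0.1, -0.7, -0.1]
opening: 1.001
grasp_force: 0.0
```

Request:
play_rows:
  plan:
    - {"hand": -1, "tx": 25, "ty": -28, "tz": 0, "ax": 0, "ay": 0, "az": 0}
    - {"hand": -1, "tx": 50, "ty": -56, "tz": 0, "ax": 0, "ay": 0, "az": 0}
    - {"hand": -1, "tx": 75, "ty": -84, "tz": 0, "ax": 0, "ay": 0, "az": 0}
    - {"hand": -1, "tx": 90, "ty": -100, "tz": 0, "ax": 0, "ay": 0, "az": 0}
    - {"hand": -1, "tx": 94, "ty": -104, "tz": 0, "ax": 0, "ay": 0, "az": 0}

```text
time: 16.27
tool_pos: [625.1, 270.3, 249.7]
ee_rot: [3.119, 0.378, -0.0]
wrist_force: [0.6, -0.6, -0.4]
opening: 1.001
grasp_force: 0.0
```

```bash
python3 - <<'E'
from fit import *
s=get_state(); print(s["tool_pos"],s["qpos"])
p,d,W=cloud("wrist"); P=W.reshape(-1,3); P=P[d.ravel()>0]
print(sph(P,(624.8,268.9,36),27),neck(P,(624.8,268.9),68,106))
for n in("side","top"):
    p,d,W=cloud(n); P=W.reshape(-1,3); print(n,sph(P,(476.7,-5.5,84),34),neck(P,(476.7,-5.5),120,163))
E
```

```text
[625.08911809 270.3017607  249.68488347] [ 2.44423708e-01  6.06160952e-01  1.28027865e+00 -8.52562180e-06
  1.25515477e+00  1.57382922e+00]
(array([627.35954586, 268.77609801,  33.58247768]), 1659) (array([624.90347202, 268.00398133]), 277)
side (array([475.81701118,  -6.02415616,  81.07651779]), 728) (array([474.5519267 ,  -7.78402134]), 179)
top (array([477.99850765,  -5.96828668,  81.78480937]), 618) (array([476.48860302,  -8.42841233]), 51)
```

Request:
play_rows:
  plan:
    - {"hand": -1, "tx": 0, "ty": 0, "tz": 40, "ax": 0, "ay": 0, "az": 0}
    - {"hand": -1, "tx": 0, "ty": 0, "tz": 85, "ax": 0, "ay": 0, "az": 0}
    - {"hand": -1, "tx": 0, "ty": 0, "tz": 125, "ax": 0, "ay": 0, "az": 0}
    - {"hand": -1, "tx": 0, "ty": 0, "tz": 148, "ax": 0, "ay": 0, "az": 0}
    - {"hand": -1, "tx": 0, "ty": 0, "tz": 155, "ax": 0, "ay": 0, "az": 0}

```text
time: 17.05
tool_pos: [623.6, 267.7, 93.2]
ee_rot: [3.119, 0.374, -0.006]
wrist_force: [0.3, 0.3, 0.5]
opening: 1.004
grasp_force: 0.0
```

Request:
play_rows:
  plan:
    - {"hand": -0.4, "tx": 0, "ty": 0, "tz": 0, "ax": 0, "ay": 0, "az": 0}
    - {"hand": 0.0, "tx": 0, "ty": 0, "tz": 0, "ax": 0, "ay": 0, "az": 0}
    - {"hand": 0.25, "tx": 0, "ty": 0, "tz": 0, "ax": 0, "ay": 0, "az": 0}
    - {"hand": 0.35, "tx": 0, "ty": 0, "tz": 0, "ax": 0, "ay": 0, "az": 0}
    - {"hand": 0.35, "tx": 0, "ty": 0, "tz": 0, "ax": 0, "ay": 0, "az": 0}

```text
time: 17.68
tool_pos: [625.1, 269.2, 95.2]
ee_rot: [-3.119, -0.376, -0.001]
wrist_force: [-0.1, 0.2, 0.2]
opening: 0.325
grasp_force: 0.0
```

Request:
play_rows:
  plan:
    - {"hand": 0.42, "tx": 0, "ty": 0, "tz": 0, "ax": 0, "ay": 0, "az": 0}
    - {"hand": 0.46, "tx": 0, "ty": 0, "tz": 0, "ax": 0, "ay": 0, "az": 0}
    - {"hand": 0.5, "tx": 0, "ty": 0, "tz": 0, "ax": 0, "ay": 0, "az": 0}
    - {"hand": 0.54, "tx": 0, "ty": 0, "tz": 0, "ax": 0, "ay": 0, "az": 0}
    - {"hand": 0.54, "tx": 0, "ty": 0, "tz": 0, "ax": 0, "ay": 0, "az": 0}

```text
time: 18.3
tool_pos: [625.1, 268.9, 94.9]
ee_rot: [3.119, 0.376, 0.0]
wrist_force: [-0.5, -1.6, 1.1]
opening: 0.24
grasp_force: 49.8
```

```bash
python3 - <<'E'
from h import *
T=Ro.from_rotvec([-3.11912,-.3755,0]).as_matrix(); c=np.array([625.,269.3,0]); 
for w in ((650,60,0),(564.6,-159.1,0)): print(((np.array(w)-c)@T).round(1))
E
```

```text
[-25.4 209.3   0. ]
[-160.3  401.8    0. ]
```

Request:
play_rows:
  plan:
    - {"hand": 0.54, "tx": 0, "ty": 0, "tz": -4, "ax": 0, "ay": 0, "az": 0}
    - {"hand": 0.54, "tx": 0, "ty": 0, "tz": -30, "ax": 0, "ay": 0, "az": 0}
    - {"hand": 0.54, "tx": 0, "ty": 0, "tz": -85, "ax": 0, "ay": 0, "az": 0}
    - {"hand": 0.54, "tx": 0, "ty": 0, "tz": -140, "ax": 0, "ay": 0, "az": 0}
    - {"hand": 0.54, "tx": 0, "ty": 0, "tz": -195, "ax": 0, "ay": 0, "az": 0}

```text
time: 18.92
tool_pos: [624.5, 269.4, 291.4]
ee_rot: [-3.118, -0.376, 0.001]
wrist_force: [0.9, 0.5, 0.0]
opening: 0.241
grasp_force: 49.7
```

Request:
play_rows:
  plan:
    - {"hand": 0.54, "tx": -10, "ty": 25, "tz": 0, "ax": 0, "ay": 0, "az": 0}
    - {"hand": 0.54, "tx": -26, "ty": 65, "tz": 0, "ax": 0, "ay": 0, "az": 0}
    - {"hand": 0.54, "tx": -44, "ty": 110, "tz": 0, "ax": 0, "ay": 0, "az": 0}
    - {"hand": 0.54, "tx": -62, "ty": 155, "tz": 0, "ax": 0, "ay": 0, "az": 0}
    - {"hand": 0.54, "tx": -80, "ty": 200, "tz": 0, "ax": 0, "ay": 0, "az": 0}

```text
time: 19.55
tool_pos: [594.2, 54.9, 289.9]
ee_rot: [-3.118, -0.376, -0.0]
wrist_force: [0.0, -0.3, -0.6]
opening: 0.243
grasp_force: 49.7
```

Request:
play_rows:
  plan:
    - {"hand": 0.54, "tx": -18, "ty": 45, "tz": 0, "ax": 0, "ay": 0, "az": 0}
    - {"hand": 0.54, "tx": -36, "ty": 90, "tz": 0, "ax": 0, "ay": 0, "az": 0}
    - {"hand": 0.54, "tx": -54, "ty": 135, "tz": 0, "ax": 0, "ay": 0, "az": 0}
    - {"hand": 0.54, "tx": -72, "ty": 180, "tz": 0, "ax": 0, "ay": 0, "az": 0}
    - {"hand": 0.54, "tx": -80, "ty": 202, "tz": 0, "ax": 0, "ay": 0, "az": 0}

```text
time: 20.18
tool_pos: [564.5, -161.6, 289.9]
ee_rot: [-3.119, -0.372, -0.0]
wrist_force: [0.5, 0.1, -0.4]
opening: 0.241
grasp_force: 49.7
```

```bash
python3 fz.py; python3 - <<'E'
from fit import *
s=get_state(); print(s["tool_pos"],s["grasp_force"])
p,d,W=cloud("side"); P=W.reshape(-1,3); print(sph(P,(*s["tool_pos"][:2],s["tool_pos"][2]-59),27))
p,d,W=cloud("side");P=W.reshape(-1,3); Q=P[(np.hypot(*(P[:,:2]-(564.6,-159.1)).T)<30)&(P[:,2]>37)&(P[:,2]<100)];print(len(Q),np.percentile(Q[:,2],[2,98]))
E
```

```text
[ 1.1000e-01 -1.2000e-01 -8.4000e-01  2.8977e+02] [0.58 0.54 0.6  0.05] 20.575
[ 565.1359745  -157.84746452  289.82497053] 49.740405678749084
(array([ 564.67305788, -158.31852743,  230.89981454]), 396)
238 [37.50712377 71.71782355]
```

Request:
play_rows:
  plan:
    - {"hand": 0.54, "tx": 0, "ty": 0, "tz": 30, "ax": 0, "ay": 0, "az": 0}
    - {"hand": 0.54, "tx": 0, "ty": 0, "tz": 70, "ax": 0, "ay": 0, "az": 0}
    - {"hand": 0.54, "tx": 0, "ty": 0, "tz": 110, "ax": 0, "ay": 0, "az": 0}
    - {"hand": 0.54, "tx": 0, "ty": 0, "tz": 130, "ax": 0, "ay": 0, "az": 0}
    - {"hand": 0.54, "tx": 0, "ty": 0, "tz": 134, "ax": 0, "ay": 0, "az": 0}

```text
time: 21.3
tool_pos: [564.3, -158.4, 154.3]
ee_rot: [-3.117, -0.377, 0.004]
wrist_force: [0.2, 0.5, -1.0]
opening: 0.241
grasp_force: 49.7
```

Request:
play_rows:
  plan:
    - {"hand": 0.54, "tx": 0, "ty": 0, "tz": 0, "ax": 0, "ay": 0, "az": 0}
    - {"hand": 0.54, "tx": 0, "ty": 0, "tz": 0.5, "ax": 0, "ay": 0, "az": 0}
    - {"hand": 0.54, "tx": 0, "ty": 0, "tz": 1, "ax": 0, "ay": 0, "az": 0}
    - {"hand": 0.54, "tx": 0, "ty": 0, "tz": 1.5, "ax": 0, "ay": 0, "az": 0}
    - {"hand": 0.54, "tx": 0, "ty": 0, "tz": 1.5, "ax": 0, "ay": 0, "az": 0}

```text
time: 21.92
tool_pos: [565.1, -159.4, 154.5]
ee_rot: [3.119, 0.376, 0.0]
wrist_force: [-0.8, 0.7, -0.7]
opening: 0.243
grasp_force: 49.7
```

```bash
python3 fz.py
```

```text
[ 5.0000e-02  2.2000e-01 -8.3000e-01  1.5434e+02] [0.33 0.51 0.3  0.07] 22.325
```

Weight is about 0.85 N, still free.

Request:
play_rows:
  plan:
    - {"hand": 0.54, "tx": 0, "ty": 0, "tz": 0.5, "ax": 0, "ay": 0, "az": 0}
    - {"hand": 0.54, "tx": 0, "ty": 0, "tz": 1, "ax": 0, "ay": 0, "az": 0}
    - {"hand": 0.54, "tx": 0, "ty": 0, "tz": 1.5, "ax": 0, "ay": 0, "az": 0}
    - {"hand": 0.54, "tx": 0, "ty": 0, "tz": 2, "ax": 0, "ay": 0, "az": 0}
    - {"hand": 0.54, "tx": 0, "ty": 0, "tz": 2, "ax": 0, "ay": 0, "az": 0}

```text
time: 22.95
tool_pos: [565.0, -159.4, 152.3]
ee_rot: [-3.119, -0.376, 0.0]
wrist_force: [-1.0, 0.0, -1.2]
opening: 0.236
grasp_force: 49.7
```

```bash
python3 fz.py
```

```text
[-3.4000e-01 -1.0000e-02 -9.6000e-01  1.5233e+02] [0.51 0.43 0.3  0.02] 23.35
```

Request:
play_rows:
  plan:
    - {"hand": 0.54, "tx": 0, "ty": 0, "tz": 0.5, "ax": 0, "ay": 0, "az": 0}
    - {"hand": 0.54, "tx": 0, "ty": 0, "tz": 1, "ax": 0, "ay": 0, "az": 0}
    - {"hand": 0.54, "tx": 0, "ty": 0, "tz": 1.5, "ax": 0, "ay": 0, "az": 0}
    - {"hand": 0.54, "tx": 0, "ty": 0, "tz": 1.5, "ax": 0, "ay": 0, "az": 0}
    - {"hand": 0.54, "tx": 0, "ty": 0, "tz": 1.5, "ax": 0, "ay": 0, "az": 0}

```text
time: 23.98
tool_pos: [565.1, -159.3, 150.8]
ee_rot: [-3.119, -0.376, -0.0]
wrist_force: [0.8, 0.0, -1.3]
opening: 0.24
grasp_force: 49.7
```

```bash
python3 fz.py
```

```text
[ 1.0000e-01 -2.6000e-01 -1.0700e+00  1.5083e+02] [0.61 0.45 0.34 0.01] 24.375
```

Request:
play_rows:
  plan:
    - {"hand": 0.54, "tx": 0, "ty": 0, "tz": 0.5, "ax": 0, "ay": 0, "az": 0}
    - {"hand": 0.54, "tx": 0, "ty": 0, "tz": 1, "ax": 0, "ay": 0, "az": 0}
    - {"hand": 0.54, "tx": 0, "ty": 0, "tz": 1.5, "ax": 0, "ay": 0, "az": 0}
    - {"hand": 0.54, "tx": 0, "ty": 0, "tz": 1.5, "ax": 0, "ay": 0, "az": 0}
    - {"hand": 0.54, "tx": 0, "ty": 0, "tz": 1.5, "ax": 0, "ay": 0, "az": 0}

```text
time: 25.0
tool_pos: [565.0, -159.3, 149.3]
ee_rot: [-3.119, -0.376, -0.0]
wrist_force: [0.0, -0.2, -1.4]
opening: 0.243
grasp_force: 49.8
```

```bash
python3 fz.py
```

```text
[-5.0000e-02  1.0000e-02 -6.5000e-01  1.4933e+02] [0.69 0.6  0.34 0.01] 25.4
```

Request:
play_rows:
  plan:
    - {"hand": 0.54, "tx": 0, "ty": 0, "tz": 0.5, "ax": 0, "ay": 0, "az": 0}
    - {"hand": 0.54, "tx": 0, "ty": 0, "tz": 1, "ax": 0, "ay": 0, "az": 0}
    - {"hand": 0.54, "tx": 0, "ty": 0, "tz": 1, "ax": 0, "ay": 0, "az": 0}
    - {"hand": 0.54, "tx": 0, "ty": 0, "tz": 1, "ax": 0, "ay": 0, "az": 0}
    - {"hand": 0.54, "tx": 0, "ty": 0, "tz": 1, "ax": 0, "ay": 0, "az": 0}

```text
time: 26.02
tool_pos: [565.1, -159.3, 148.4]
ee_rot: [3.119, 0.376, 0.0]
wrist_force: [-0.5, -1.2, -0.4]
opening: 0.241
grasp_force: 49.8
```

```bash
python3 fz.py
```

```text
[-2.2000e-01 -1.6000e-01 -4.0000e-02  1.4833e+02] [0.55 0.39 0.67 0.01] 26.425
```

Request:
play_rows:
  plan:
    - {"hand": 0.54, "tx": 0, "ty": 0, "tz": 0.5, "ax": 0, "ay": 0, "az": 0}
    - {"hand": 0.54, "tx": 0, "ty": 0, "tz": 0.7, "ax": 0, "ay": 0, "az": 0}
    - {"hand": 0.54, "tx": 0, "ty": 0, "tz": 0.7, "ax": 0, "ay": 0, "az": 0}
    - {"hand": 0.54, "tx": 0, "ty": 0, "tz": 0.7, "ax": 0, "ay": 0, "az": 0}
    - {"hand": 0.54, "tx": 0, "ty": 0, "tz": 0.7, "ax": 0, "ay": 0, "az": 0}

```text
time: 27.05
tool_pos: [565.1, -159.3, 147.6]
ee_rot: [3.119, 0.376, 0.0]
wrist_force: [-0.0, -0.4, 0.6]
opening: 0.241
grasp_force: 49.8
```

```bash
python3 fz.py
```

```text
[ -0.36   0.28   0.69 147.62] [0.39 0.31 0.61 0.01] 27.45
```

Contact is clear, so I'm releasing and lifting off.

Request:
play_rows:
  plan:
    - {"hand": 0.48, "tx": 0, "ty": 0, "tz": 0, "ax": 0, "ay": 0, "az": 0}
    - {"hand": 0.42, "tx": 0, "ty": 0, "tz": 0, "ax": 0, "ay": 0, "az": 0}
    - {"hand": 0.3, "tx": 0, "ty": 0, "tz": 0, "ax": 0, "ay": 0, "az": 0}
    - {"hand": 0.1, "tx": 0, "ty": 0, "tz": 0, "ax": 0, "ay": 0, "az": 0}
    - {"hand": -0.2, "tx": 0, "ty": 0, "tz": 0, "ax": 0, "ay": 0, "az": 0}

```text
time: 28.08
tool_pos: [565.0, -159.3, 147.6]
ee_rot: [-3.119, -0.376, 0.0]
wrist_force: [0.1, 0.4, 0.7]
opening: 0.596
grasp_force: 0.0
```

Request:
play_rows:
  plan:
    - {"hand": -0.2, "tx": 0, "ty": 0, "tz": -5, "ax": 0, "ay": 0, "az": 0}
    - {"hand": -0.2, "tx": 0, "ty": 0, "tz": -20, "ax": 0, "ay": 0, "az": 0}
    - {"hand": -0.2, "tx": 0, "ty": 0, "tz": -45, "ax": 0, "ay": 0, "az": 0}
    - {"hand": -0.2, "tx": 0, "ty": 0, "tz": -70, "ax": 0, "ay": 0, "az": 0}
    - {"hand": -0.2, "tx": 0, "ty": 0, "tz": -92, "ax": 0, "ay": 0, "az": 0}

```text
time: 28.7
tool_pos: [565.4, -159.5, 241.9]
ee_rot: [3.118, 0.376, 0.003]
wrist_force: [-0.1, 0.9, -0.0]
opening: 0.602
grasp_force: 0.0
```

```bash
python3 - <<'E'
from fit import *
s=get_state(); print(s["tool_pos"],s["grasp_force"],s["time"])
for n in("side","top"):
    p,d,W=cloud(n); P=W.reshape(-1,3); print(n,sph(P,(476.7,-5.5,84),34),neck(P,(476.7,-5.5),120,163)); print(sph(P,(564.6,-159.1,88),27),neck(P,(564.6,-159.1),120,157))
    if n=="side": cv2.imwrite("pics/s3.png",p[90:300,200:480][...,::-1].repeat(2,0).repeat(2,1))
T=Ro.from_rotvec([-3.11912,-.3755,0]).as_matrix(); c=np.array([565,-159.3,0]); 
for w in ((401.2,-244.2,0),(520.1,-271.5,0)): print(((np.array(w)-c)@T).round(1))
E
```

```text
[ 565.39806366 -159.47308167  241.86342928] 0.0 28.7
side (array([475.8121366 ,  -6.1223257 ,  80.93808821]), 728) (array([474.60331524,  -7.78243273]), 180)
(array([ 563.87811604, -159.64861386,   87.64247442]), 341) (array([ 562.60296287, -160.42874607]), 127)
top (array([477.97584626,  -5.99869376,  81.73401934]), 626) (array([476.29692751,  -8.47316429]), 47)
(array([ 564.86291001, -158.67676082,   88.00111953]), 362) (array([ 563.88164349, -160.66867404]), 69)
[-179.3   43.6    0. ]
[-70.2  98.3   0. ]
```

View pics/s3.png

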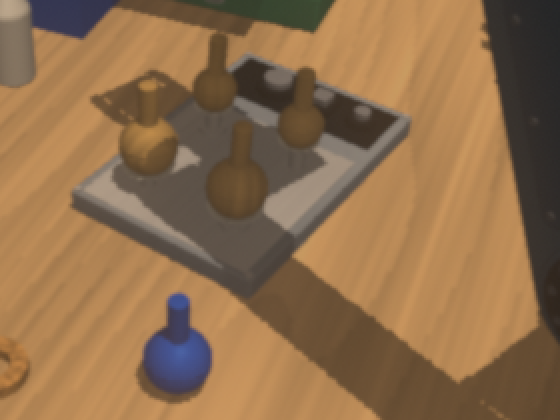

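Both tumblers stand upright within about 2 mm of their cup axes. Next: shut the gripper and go above the timer key.

Request:
play_rows:
  plan:
    - {"hand": 0.2, "tx": -30, "ty": 7, "tz": 0, "ax": 0, "ay": 0, "az": 0}
    - {"hand": 0.6, "tx": -70, "ty": 17, "tz": 0, "ax": 0, "ay": 0, "az": 0}
    - {"hand": 1, "tx": -115, "ty": 28, "tz": 0, "ax": 0, "ay": 0, "az": 0}
    - {"hand": 1, "tx": -155, "ty": 38, "tz": 0, "ax": 0, "ay": 0, "az": 0}
    - {"hand": 1, "tx": -179.5, "ty": 43.5, "tz": 0, "ax": 0, "ay": 0, "az": 0}

```text
time: 29.42
tool_pos: [399.1, -244.5, 239.3]
ee_rot: [-3.119, -0.374, 0.001]
wrist_force: [0.4, -0.8, 0.4]
opening: 0.003
grasp_force: 0.0
```

Request:
play_rows:
  plan:
    - {"hand": 1, "tx": 0, "ty": 0, "tz": 30, "ax": 0, "ay": 0, "az": 0}
    - {"hand": 1, "tx": 0, "ty": 0, "tz": 75, "ax": 0, "ay": 0, "az": 0}
    - {"hand": 1, "tx": 0, "ty": 0, "tz": 120, "ax": 0, "ay": 0, "az": 0}
    - {"hand": 1, "tx": 0, "ty": 0, "tz": 148, "ax": 0, "ay": 0, "az": 0}
    - {"hand": 1, "tx": 0, "ty": 0, "tz": 154, "ax": 0, "ay": 0, "az": 0}

```text
time: 30.05
tool_pos: [400.0, -243.4, 83.9]
ee_rot: [-3.116, -0.375, 0.004]
wrist_force: [0.4, 0.7, -0.5]
opening: -0.004
grasp_force: 0.0
```

```bash
python3 - <<'E'
from h import *
s=get_state(); print(finger_overhang() if callable(finger_overhang) else finger_overhang,s["opening"],s["tool_pos"],camera_info("wrist")["hand_eye"])
E
python3 fz.py
```

```text
19.0 -0.004302902148582432 [ 400.01528943 -243.36112336   83.94635951] [[-1.53901356e-05 -9.46062302e-01 -3.23984754e-01  8.28947207e+01]
 [ 9.99999999e-01 -4.76114584e-07 -4.61123597e-05  5.15567730e-01]
 [ 4.34709113e-05 -3.23984754e-01  9.46062301e-01 -1.23799449e+02]
 [ 0.00000000e+00  0.00000000e+00  0.00000000e+00  1.00000000e+00]]
[-6.000e-02 -2.200e-01 -1.800e-01  8.612e+01] [0.58 0.41 0.51 0.81] 30.45
```

Request:
play_rows:
  plan:
    - {"hand": 1, "tx": 0, "ty": 0, "tz": 5, "ax": 0, "ay": 0, "az": 0}
    - {"hand": 1, "tx": 0, "ty": 0, "tz": 10, "ax": 0, "ay": 0, "az": 0}
    - {"hand": 1, "tx": 0, "ty": 0, "tz": 15, "ax": 0, "ay": 0, "az": 0}
    - {"hand": 1, "tx": 0, "ty": 0, "tz": 17, "ax": 0, "ay": 0, "az": 0}
    - {"hand": 1, "tx": 0, "ty": 0, "tz": 19, "ax": 0, "ay": 0, "az": 0}

```text
time: 31.08
tool_pos: [401.0, -244.2, 66.6]
ee_rot: [-3.119, -0.376, 0.0]
wrist_force: [-0.0, 1.6, 4.1]
opening: -0.001
grasp_force: 2.0
```

```bash
python3 fz.py
```

```text
[-0.53  0.14  3.85 66.69] [0.5  0.6  0.28 0.11] 31.475
```

Request:
play_rows:
  plan:
    - {"hand": 1, "tx": 0, "ty": 0, "tz": 1, "ax": 0, "ay": 0, "az": 0}
    - {"hand": 1, "tx": 0, "ty": 0, "tz": 2, "ax": 0, "ay": 0, "az": 0}
    - {"hand": 1, "tx": 0, "ty": 0, "tz": 2, "ax": 0, "ay": 0, "az": 0}
    - {"hand": 1, "tx": 0, "ty": 0, "tz": 2, "ax": 0, "ay": 0, "az": 0}
    - {"hand": 1, "tx": 0, "ty": 0, "tz": 2, "ax": 0, "ay": 0, "az": 0}

```text
time: 32.1
tool_pos: [401.0, -244.2, 65.0]
ee_rot: [3.119, 0.376, 0.0]
wrist_force: [-1.4, 1.7, 9.1]
opening: -0.001
grasp_force: 4.3
```

```bash
python3 fz.py
```

```text
[-1.43  0.6   8.68 65.01] [0.49 0.48 0.47 0.01] 32.5
```

Request:
play_rows:
  plan:
    - {"hand": 1, "tx": 0, "ty": 0, "tz": -3, "ax": 0, "ay": 0, "az": 0}
    - {"hand": 1, "tx": 0, "ty": 0, "tz": -10, "ax": 0, "ay": 0, "az": 0}
    - {"hand": 1, "tx": 0, "ty": 0, "tz": -25, "ax": 0, "ay": 0, "az": 0}
    - {"hand": 1, "tx": 0, "ty": 0, "tz": -45, "ax": 0, "ay": 0, "az": 0}
    - {"hand": 1, "tx": 0, "ty": 0, "tz": -60, "ax": 0, "ay": 0, "az": 0}

```text
time: 33.12
tool_pos: [401.1, -244.3, 125.2]
ee_rot: [3.119, 0.376, 0.0]
wrist_force: [0.3, -0.1, -0.4]
opening: 0.0
grasp_force: 0.0
```

Request:
play_rows:
  plan:
    - {"hand": 1, "tx": 20, "ty": 10, "tz": 0, "ax": 0, "ay": 0, "az": 0}
    - {"hand": 1, "tx": 50, "ty": 25, "tz": 0, "ax": 0, "ay": 0, "az": 0}
    - {"hand": 1, "tx": 80, "ty": 40, "tz": 0, "ax": 0, "ay": 0, "az": 0}
    - {"hand": 1, "tx": 100, "ty": 50, "tz": 0, "ax": 0, "ay": 0, "az": 0}
    - {"hand": 1, "tx": 109, "ty": 55, "tz": 0, "ax": 0, "ay": 0, "az": 0}

```text
time: 33.75
tool_pos: [521.0, -272.0, 124.4]
ee_rot: [3.119, 0.377, 0.0]
wrist_force: [-1.1, 0.4, -1.5]
opening: 0.002
grasp_force: 0.0
```

Request:
play_rows:
  plan:
    - {"hand": 1, "tx": 0, "ty": 0, "tz": 15, "ax": 0, "ay": 0, "az": 0}
    - {"hand": 1, "tx": 0, "ty": 0, "tz": 30, "ax": 0, "ay": 0, "az": 0}
    - {"hand": 1, "tx": 0, "ty": 0, "tz": 42, "ax": 0, "ay": 0, "az": 0}
    - {"hand": 1, "tx": 0, "ty": 0, "tz": 48, "ax": 0, "ay": 0, "az": 0}
    - {"hand": 1, "tx": 0, "ty": 0, "tz": 50, "ax": 0, "ay": 0, "az": 0}

```text
time: 34.38
tool_pos: [519.6, -271.7, 74.0]
ee_rot: [-3.118, -0.375, 0.001]
wrist_force: [0.0, -0.1, 0.4]
opening: 0.002
grasp_force: 0.0
```

Request:
play_rows:
  plan:
    - {"hand": 1, "tx": 0, "ty": 0, "tz": 3, "ax": 0, "ay": 0, "az": 0}
    - {"hand": 1, "tx": 0, "ty": 0, "tz": 6, "ax": 0, "ay": 0, "az": 0}
    - {"hand": 1, "tx": 0, "ty": 0, "tz": 8, "ax": 0, "ay": 0, "az": 0}
    - {"hand": 1, "tx": 0, "ty": 0, "tz": 8, "ax": 0, "ay": 0, "az": 0}
    - {"hand": 1, "tx": 0, "ty": 0, "tz": 8, "ax": 0, "ay": 0, "az": 0}

```text
time: 35.0
tool_pos: [520.2, -272.0, 67.0]
ee_rot: [3.118, 0.376, 0.001]
wrist_force: [-0.9, -0.1, 3.7]
opening: -0.004
grasp_force: 1.8
```

```bash
python3 fz.py
```

```text
[ 1.000e-02 -5.400e-01  3.990e+00  6.685e+01] [0.5  0.58 0.4  0.09] 35.4
```

Request:
play_rows:
  plan:
    - {"hand": 1, "tx": 0, "ty": 0, "tz": 1, "ax": 0, "ay": 0, "az": 0}
    - {"hand": 1, "tx": 0, "ty": 0, "tz": 2, "ax": 0, "ay": 0, "az": 0}
    - {"hand": 1, "tx": 0, "ty": 0, "tz": 2, "ax": 0, "ay": 0, "az": 0}
    - {"hand": 1, "tx": 0, "ty": 0, "tz": 2, "ax": 0, "ay": 0, "az": 0}
    - {"hand": 1, "tx": 0, "ty": 0, "tz": 2, "ax": 0, "ay": 0, "az": 0}

```text
time: 36.02
tool_pos: [520.2, -272.0, 65.1]
ee_rot: [3.118, 0.376, 0.001]
wrist_force: [-0.6, -0.1, 6.3]
opening: -0.0
grasp_force: 3.4
```

Request:
play_rows:
  plan:
    - {"hand": 1, "tx": 0, "ty": 0, "tz": -3, "ax": 0, "ay": 0, "az": 0}
    - {"hand": 1, "tx": 0, "ty": 0, "tz": -10, "ax": 0, "ay": 0, "az": 0}
    - {"hand": 1, "tx": 0, "ty": 0, "tz": -30, "ax": 0, "ay": 0, "az": 0}
    - {"hand": 1, "tx": 0, "ty": 0, "tz": -70, "ax": 0, "ay": 0, "az": 0}
    - {"hand": 1, "tx": 0, "ty": 0, "tz": -120, "ax": 0, "ay": 0, "az": 0}

```text
time: 36.65
tool_pos: [518.4, -270.4, 184.0]
ee_rot: [-3.115, -0.375, 0.006]
wrist_force: [0.6, 0.0, 0.1]
opening: -0.0
grasp_force: 0.0
```

```bash
python3 - <<'E'
from fit import *
for n in("side",):
    p,d,W=cloud(n); P=W.reshape(-1,3); print(sph(P,(476.7,-5.5,84),34)[0],neck(P,(476.7,-5.5),120,163)); print(sph(P,(564.6,-159.1,88),27)[0],neck(P,(564.6,-159.1),120,157))
    for k,c,r in (("timer",(401,-244),9),("stop",(456.8,-257.5),9),("start",(520,-271.5),15)):
        Q=P[(np.hypot(*(P[:,:2]-c).T)<r)&(P[:,2]<100)]; print(k,np.median(Q[:,2]) if len(Q) else None)
E
python3 fz.py
```

```text
[475.86138669  -6.2030084   81.14704476] (array([474.8294884 ,  -7.96749216]), 173)
[ 563.77066395 -159.53238623   87.67188051] (array([ 562.59820472, -160.85447047]), 124)
timer 51.42714632534611
stop 52.15905277652749
start 51.646341240281835
[ -0.21  -0.23  -0.64 184.7 ] [0.27 0.67 0.5  2.26] 37.1
```

Keys are up, tumblers are standing, and the arm is clear.

```bash
python3 -c "
from workcell import *
print(sign_off())"
```

```text
the job is handed in; nothing more can be done
None
```

Both tumblers stand upright and let go in their cups, about 2 mm off axis. The timer key and then the start key were each pressed to the stop and are up again, and the job was handed in at about 37 s, with no verdict shown.

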